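# Tip the stamping dies from the tote tray into their box

## Robot

A 6-joint arm with a two-finger parallel gripper is mounted at the origin on the work surface. World frame = base frame: x ahead of the robot, y to its left, z up, the work surface at z = 0. Lengths are in m, angles in degrees, forces in N, time in s.
With the tool pointing down it reaches from about 0.375 to 0.9 m from the base axis. Payload 3.1 kg.
Tool frame: the origin (TCP) lies between the finger pads; the fingertips stand 11 mm ahead of it and the grasp point (between the pads) lies 8 mm behind it; z points along the fingers, y is the line along which they close (so a half turn about z gives the same grasp; the last joint's range is limited). The gripper opens to 87 mm and grips with 3 to 60 N. Pads are 19 mm wide; open, the fingers measure 117 mm over their backs; the gripper's body (75 mm by 190 mm) begins 51 mm behind the grasp point.
Start: joints at [-85.342, 30.224, 82.088, -0, 67.689, -10.227], TCP at [0.161, -0.604, 0.234] pointing down, gripper open.
Joint ranges: [-176.69, 176.69], [-43.24, 126.21], [12.49, 139.97], [-82, 262], [0, 151.66], [-163.58, 163.58]. Speed limits (degrees/s): [159.86, 159.86, 180, 180, 180, 180].

## Interface

Orientations are given as a 3x3 rotation matrix whose columns are the frame's x, y, z axes.
In Python, from rig import bot, viewer, workorder, models gives the robot as it stands.
- The arm moves only by the shell command python3 -m jog 'ROWS'. ROWS is JSON, a list of rows, each a list of 7 numbers: the opening, from 0 (shut) to 1 (fully open), then the shift along the tool's x, y, z in m, then the turn, a rotation vector about the tool's x, y, z in degrees. In form: [[claw, x, y, z, ax, ay, az], ...]. A call has 1 to 20 rows; each row is the pose to reach, as a shift and turn from the pose commanded when the call began, along the tool's axes at that moment; what a row does not reach only later rows make up. A row lasts 1/8 s, in which the tool goes at most 62.5 mm and 10.7 degrees, less where a joint would pass 70% of its speed; a pose out of reach is approached as far as the arm can. A call with a gripper value outside its range is refused whole. The fingers move at their own pace and stop on an object; the grip force is fixed at half the most. Time passes only in rows, so rows that repeat a pose let the fingers close. It gives the time, the measured TCP pose, the force, the opening and the grip force at its end, in the units of the state.
- bot.read_state(): the state, without advancing time (a new reading comes with each control period).
- viewer.capture(name): name is "side" or "top" or "wrist"; returns (picture, depth): 480x640x3 uint8, blue, green, red; 480x640 float32, m along the optical axis (not along the pixel's ray), 0 where there is no reading.
- viewer.camera_info(name): a dict with "fx", "fy", "cx", "cy" (pixels), "world_to_cam" (4x4, takes a point from world to camera coordinates). Camera axes: x right, y down, z forward; pixel columns grow to the right and rows downward; lengths in m; the calibration is good to about 2 mm. The wrist camera is an equidistant fisheye: a pixel r from the principal point sees the ray r / f radians off the axis. A picture is of the moment at which its call begins: read the wrist's pose just before it. camera_info takes no time and is no camera call; for the wrist camera it gives the pose at the moment of the call.
- workorder.hand_in(): hands the job in; it is judged then, once.
Trained networks look in the newest picture that a camera, given by its name, has taken for a name from the list of things; names that differ only in an ending like _2 or _b are one class to them, and where a whole thing is asked for, a point or a joint stands for the part that bears it (a point fixed in the world has none). Each returns a list of dicts, best first, with "p" (0 to 1); they miss things now and then, are a little off and sometimes report something else, mostly with a low value. They report only what shows in the picture. A call takes as long as a camera call.
- models.outline_of(camera, thing): "mask" (480x640 bool, what is visible of it).
- models.tip_of(camera, thing): "xyz" ([x, y, z] in m, in world coordinates, good to about 4 mm: a listed point, or the origin of a listed thing).
The state is a dict: "time_s": time; "joint_positions": joint angles; "qvel": joint speeds; "tau": joint torques, N m; "position": TCP position; "tcp_rot": TCP orientation; "force": force on the tool from outside, world axes, zero at the start; "moment": the same for the moment, N m; "opening": opening from 0.0 (shut) to 1.0 (fully open); "grasp_force": force on a finger pad.
Only numpy, scipy, OpenCV 4.12 (cv2) and the standard library are available. Lean on these libraries where they do the work, as an engineer would, in place of code of your own. Each camera call takes 0.05 s, during which the arm holds its last target. There are 200 camera calls.

## Task

Draw the tray of stamping dies out from under the tool rack, carry it by its bar to the plywood box and, with its mouth low over the box, tip it until all four dies have slid off into the box; do not touch the dies with the fingers or drop or fling them in from high up. Then stand the empty tray level in the middle of the marble slab and let go, leaving the other things on the bench where they are.

Things in the scene. Friction and masses are not known exactly. Their poses are not given: they have to be found in the camera images.
- tray: loose aluminium tote tray, about 0.28 kg empty, starting under the rack's beam, its -x end to the robot. Origin at the centre of its underside, z up. Floor 120 (x) by 110 mm (y), 3 mm thick; walls 3 mm thick, 25 mm tall on its -x, +x and -y sides, each x wall with a 24 mm wide strip in its middle rising to the bar; the +y side is open: the mouth.
- tray_bar (a point): point in the dark wooden carrying bar straight above the tray's origin, at mid height of the bar, 62 mm above the underside; axes as the tray's. The bar is 14 mm wide (y), 24 mm tall (z) and runs along x from 95 mm on the -x side of this point to 60 mm on the +x side.
- tray_bar_end (a point): centre of the bar's end face at tray x = -95 mm, 62 mm above the underside; axes as the tray's. The bar sticks out 35 mm beyond the -x wall; at the start only about 30 mm (25 to 35) of it stands out in front of the rack's beam.
- tray_mouth (a point): middle of the mouth's edge, on the tray floor's upper face, at tray y = +55 mm, 3 mm above the underside; axes as the tray's. The dies slide out here over the 114 mm wide open edge when it is tipped down. How steep the tray must be before they slide differs from time to time: usually 25 to 40 degrees; a shake helps.
- rack: wooden tool rack, fixed. A beam 70 mm deep (x), 440 mm long (y), from 100 to 160 mm above the bench, with awls and punches standing in it up to about 270 mm; it stands on an end post 24 mm thick at y = +-208 mm. Origin on the bench under its middle, its -x face (x = -35 mm) towards the robot.
- box: open plywood box, fixed to the bench: 180 mm (x) by 160 mm (y), 60 mm tall, walls and floor 7 mm. Origin at the centre of its underside. To the left (+y) or the right (-y) of the robot's middle.
- slab: marble slab, fixed, 220 mm (x) by 200 mm (y), top 25 mm above the bench. Origin at the centre of its underside. On the other side from the box.
- die0: loose steel stamping die, about 80 g: a block 24 by 24 by 16 mm with a round boss 16 mm across and 6 mm high on top; origin at the centre of the block's underside. Starts lying in the tray.
- die1: loose steel stamping die, about 80 g: a block 24 by 24 by 16 mm with a round boss 16 mm across and 6 mm high on top; origin at the centre of the block's underside. Starts lying in the tray.
- die2: loose steel stamping die, about 80 g: a block 24 by 24 by 16 mm with a round boss 16 mm across and 6 mm high on top; origin at the centre of the block's underside. Starts lying in the tray.
- die3: loose steel stamping die, about 80 g: a block 24 by 24 by 16 mm with a round boss 16 mm across and 6 mm high on top; origin at the centre of the block's underside. Starts lying in the tray.
- weight0: a loose round steel weight, 50 mm diameter, 45 mm tall, 0.6 kg; origin at the centre of its underside. Bystander, leave it be. Stands under the front of the rack, to the left of the tray.
- weight1: a loose round steel weight, 50 mm diameter, 45 mm tall, 0.6 kg; origin at the centre of its underside. Bystander, leave it be. Stands under the front of the rack, to the right of the tray.
- weight2: a loose round steel weight, 50 mm diameter, 45 mm tall, 0.6 kg; origin at the centre of its underside. Bystander, leave it be.
- glue: loose white glue bottle, 54 mm diameter, 110 mm tall; origin at the centre of its underside. Bystander.
- tape: loose roll of tape, ring of 90 mm outer and 60 mm inner diameter, 25 mm tall, lying flat; origin at the centre of its underside. Bystander.
- hammer: loose hammer lying at the right edge of the work area; origin midway under it. Bystander.
- jar: loose amber jar, 60 mm diameter, 80 mm tall; origin at the centre of its underside. Bystander.

How it is judged (in metres and radians):
On the way, in this order (a step that is already met when the one before it is completed fails the run):
1. the tray is out in front of the rack, all the dies on it (x of tray in the frame of rack below -0.06 m and distance between each of die0, die1, die2, die3 and tray below 0.085 m), for 0.1 s.
2. all four dies are in the box (x of die0 in the frame of box between -0.09 and 0.09 m and y of die0 in the frame of box between -0.08 and 0.08 m and z of die0 in the frame of box between 0 and 0.058 m and x of die1 in the frame of box between -0.09 and 0.09 m and y of die1 in the frame of box between -0.08 and 0.08 m and z of die1 in the frame of box between 0 and 0.058 m and x of die2 in the frame of box between -0.09 and 0.09 m and y of die2 in the frame of box between -0.08 and 0.08 m and z of die2 in the frame of box between 0 and 0.058 m and x of die3 in the frame of box between -0.09 and 0.09 m and y of die3 in the frame of box between -0.08 and 0.08 m and z of die3 in the frame of box between 0 and 0.058 m), for 0.2 s.
At the end, for the whole second after the job is handed in: All four dies lie at rest inside the box (below its rim), and the tray stands level (within 0.08 rad) and at rest on the slab, its centre within 40 mm of the slab's centre (all of step 2 and linear speed of each of die0, die1, die2, die3, tray below 0.03 m/s and horizontal distance between tray and slab below 0.04 m and z of tray in the frame of slab between 0.018 and 0.032 m and angle between tray's own z axis and vertical below 0.08 rad); the robot touches nothing.
It fails at once if the fingers touch a die (contact force between the fingers and die0 above 0.5 N or contact force between the fingers and die1 above 0.5 N or contact force between the fingers and die2 above 0.5 N or contact force between the fingers and die3 above 0.5 N).
It fails at once if a die falls or flies faster than 2 m/s (a fall of 20 cm) (linear speed of any of die0, die1, die2, die3 above 2 m/s).
It fails at once if a bystander is moved by more than 30 mm (distance of any of weight0, weight1, weight2, glue, tape, hammer, jar from where it was at the start of the episode above 0.03 m).
It also fails if it takes over 64 s, if anything falls off the work surface, if the arm or the gripper's body presses on something with over 40 N, if the wrist force passes 120 N, or if a joint passes its speed limit or range.

## Working session

There is one attempt and no reset: what is moved stays moved. The work goes in short steps, Python scripts to look and compute and a shell command to move; the robot and the scene stay as the last step left them, time stands still between calls to the robot, and variables do not carry over. Pictures are saved under pics/ and viewed, at most 10 in all, crops included, and the job is handed in when it is done.

```bash
ls; mkdir -p pics; python3 - <<'E'
from rig import bot, viewer, workorder, models
import cv2,numpy as np
s=bot.read_state(); print(s['time_s'],s['position'],np.round(s['tcp_rot'],3),s['opening'])
ims=[]
for c in("top","side"):
    im,d=viewer.capture(c); ims.append(im)
    for t in ["tray","tray_bar","tray_bar_end","tray_mouth","rack","box","slab","weight0","glue","tape","hammer","jar","die0"]:
        r=models.tip_of(c,t)
        print(c,t,[(np.round(q['xyz'],3).tolist(),round(q['p'],2)) for q in r[:4]])
cv2.imwrite("pics/a.png",cv2.resize(np.vstack(ims),(450,600) if 0 else (400,600)))
cv2.imwrite("pics/top.png",ims[0]);cv2.imwrite("pics/side.png",ims[1])
E
```

```text
pics
0.0 [ 0.16051486 -0.60331081  0.23256292] [[ 0.966  0.257 -0.   ]
 [ 0.257 -0.966  0.002]
 [ 0.    -0.002 -1.   ]] 0.9989811039501012
top tray []
top tray_bar [([0.688, -0.017, 0.061], 0.58)]
top tray_bar_end [([0.596, -0.011, 0.062], 0.57), ([0.661, 0.01, -0.002], 0.3)]
top tray_mouth [([0.695, 0.035, 0.003], 0.61), ([0.728, 0.314, 0.002], 0.55), ([0.488, -0.332, -0.002], 0.5)]
top rack [([0.663, 0.011, -0.001], 0.81), ([0.662, 0.413, 0.005], 0.38)]
top box [([0.418, 0.353, -0.002], 0.84)]
top slab [([0.487, -0.332, -0.002], 0.9)]
top weight0 [([0.646, -0.374, -0.002], 0.92), ([0.596, -0.135, 0.002], 0.79), ([0.649, 0.176, 0.005], 0.49)]
top glue [([0.664, 0.417, -0.001], 0.76)]
top tape [([0.371, -0.001, -0.003], 0.95)]
top hammer [([0.535, -0.569, -0.002], 0.72)]
top jar [([0.726, 0.316, 0.001], 0.88), ([0.685, -0.016, 0.063], 0.45)]
top die0 [([0.42, 0.356, 0.001], 0.21)]
side tray [([0.689, -0.015, 0.002], 0.73)]
side tray_bar [([0.689, -0.021, 0.062], 0.68)]
side tray_bar_end [([0.648, 0.176, -0.001], 0.59)]
side tray_mouth [([0.696, 0.037, 0.003], 0.91)]
side rack []
side box [([0.427, 0.354, 0.003], 0.81)]
side slab [([0.484, -0.329, -0.005], 0.73), ([0.652, -0.043, 0.003], 0.72)]
side weight0 [([0.596, -0.135, -0.001], 0.56), ([0.648, 0.177, 0.001], 0.54)]
side glue [([0.663, 0.416, -0.004], 0.67)]
side tape [([0.374, -0.006, -0.003], 0.62), ([0.689, -0.014, -0.0], 0.28), ([0.695, 0.036, 0.004], 0.25)]
side hammer [([0.537, -0.567, -0.001], 0.65), ([0.66, 0.415, -0.002], 0.5)]
side jar [([0.728, 0.319, -0.001], 0.8)]
side die0 [([0.662, -0.009, 0.003], 0.6), ([0.713, -0.049, 0.001], 0.52), ([0.719, -0.012, 0.001], 0.49), ([0.651, -0.044, 0.005], 0.45)]
```

View pics/top.png

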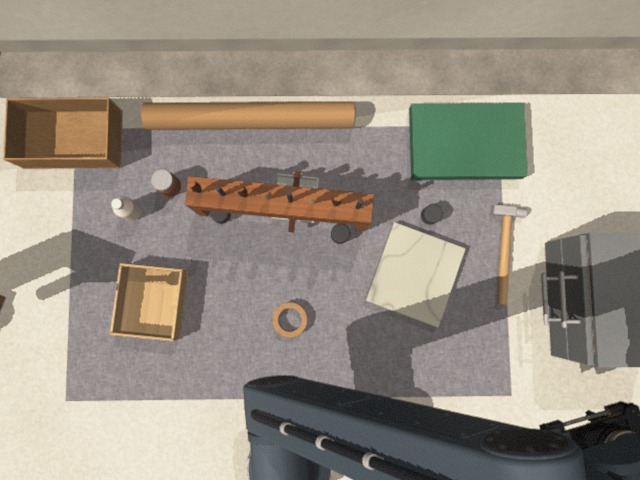

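View pics/side.png

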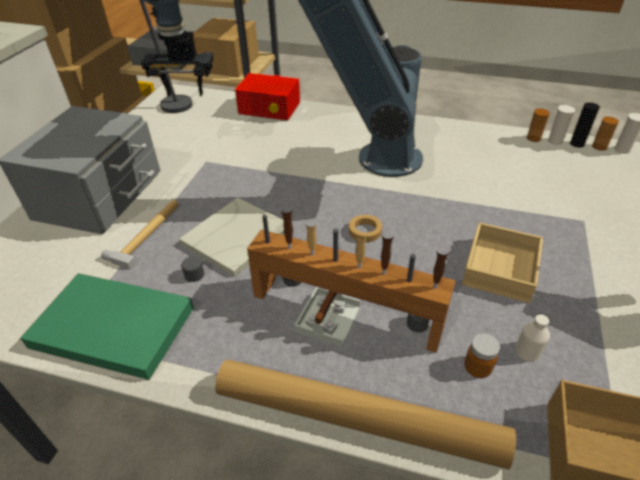

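```bash
cat > h.py <<'E'
from rig import bot, viewer, workorder, models
import cv2,numpy as np,json
from scipy.spatial.transform import Rotation as Ro
def cloud(cam,mask=None):
    "capture; world points (480,640,3), valid mask, image"
    im,d=viewer.capture(cam); c=viewer.camera_info(cam)
    v,u=np.mgrid[:480,:640]; P=np.stack([(u-c['cx'])/c['fx']*d,(v-c['cy'])/c['fy']*d,d],-1)
    T=np.linalg.inv(c['world_to_cam']); return P@T[:3,:3].T+T[:3,3], d>0, im
def log():
    s=bot.read_state()
    with open('log.jsonl','a') as f: f.write(json.dumps([np.asarray(s[k]).tolist() for k in('joint_positions','position','tcp_rot')])+'\n')
    return s
def to(pos,R):
    "shift and rotvec in the tool frame to reach pos,R (from the measured pose)"
    s=log(); R0=np.array(s['tcp_rot'])
    print('t',s['time_s'],'shift',np.round(R0.T@(np.array(pos)-s['position']),4),'turn',np.round(Ro.from_matrix(R0.T@R).as_rotvec(degrees=True),2))
def pose(yaw,tilt=0,roll=0):
    """tool x ahead, y to the right, z down in a frame turned by yaw; tilt: z pitched outward; roll about x"""
    B=np.diag([1.,-1,-1]); return (Ro.from_euler('z',yaw,degrees=True)*Ro.from_euler('y',-tilt,degrees=True)*Ro.from_euler('x',roll,degrees=True)).as_matrix()@B
E
python3 - <<'E'
from h import *
log()
P,ok,im=cloud("top")
def rect(m,n):
    q=P[m][:,:2].astype(np.float32); r=cv2.minAreaRect(q); print(n,len(q),np.round(r[0],4),np.round(r[1],4),round(r[2],2))
for t,lo,hi in(("box",.05,.07),("slab",.018,.032),("rack",.14,.17)):
    o=models.outline_of("top",t)[0]; m=o['mask']&ok; z=P[...,2][m]; print(t,o['p'],np.percentile(z,[5,50,95]))
    rect(m&(P[...,2]>lo)&(P[...,2]<hi),t)
for t in("tray","tray_bar_end"):
  for o in models.outline_of("top",t)[:2]:
    m=o['mask']&ok; print(t,o['p'],m.sum(),np.round(np.percentile(P[m],[2,50,98],axis=0),3).tolist())
    b=m&(P[...,2]>.06)&(P[...,2]<.085)
    if b.sum()>5: print(' high',b.sum()); 
    f=b&(P[...,0]<.65)
    if f.sum()>3: q=P[f]; print(np.round(q,3).tolist()[::max(1,len(q)//20)]); rect(f,'stub')
P,ok,im=cloud("side")
for o in models.outline_of("side","tray")[:2]:
    m=o['mask']&ok; print(o['p'],m.sum()); b=m&(P[...,2]>.066)&(P[...,2]<.085)
    if b.sum()>5: rect(b,'bar side')
E
```

```text
box 0.65 [0.00240924 0.00776645 0.05973813]
box 817 [0.425  0.3532] [0.1618 0.1803] 83.65
slab 0.57 [0.01822743 0.02336495 0.02771308]
slab 6356 [ 0.4898 -0.3316] [0.2007 0.2204] 68.95
rack 0.6 [0.1176629  0.15879691 0.2105411 ]
rack 5199 [0.6625 0.0143] [0.4407 0.0713] 83.98
tray 0.55 622 [[0.602, -0.074, -0.002], [0.736, -0.02, 0.016], [0.755, 0.028, 0.077]]
 high 156
[[0.628, -0.007, 0.07], [0.627, -0.015, 0.074], [0.625, -0.01, 0.07], [0.625, -0.017, 0.071], [0.623, -0.01, 0.07], [0.622, -0.017, 0.073], [0.62, -0.01, 0.073], [0.62, -0.017, 0.075], [0.617, -0.01, 0.075], [0.618, -0.017, 0.07], [0.615, -0.01, 0.073], [0.615, -0.017, 0.074], [0.612, -0.01, 0.073], [0.613, -0.017, 0.07], [0.61, -0.01, 0.073], [0.61, -0.017, 0.069], [0.607, -0.01, 0.075], [0.609, -0.017, 0.061], [0.605, -0.01, 0.07], [0.602, -0.005, 0.075], [0.602, -0.012, 0.075], [0.6, -0.007, 0.073], [0.6, -0.015, 0.072], [0.598, -0.012, 0.065]]
stub 71 [ 0.6128 -0.0107] [0.013  0.0299] 87.64
tray_bar_end 0.69 185 [[0.629, 0.155, 0.014], [0.641, 0.175, 0.043], [0.654, 0.199, 0.049]]
tray_bar_end 0.65 631 [[0.602, -0.077, -0.002], [0.736, -0.02, 0.016], [0.755, 0.029, 0.076]]
 high 155
[[0.628, -0.007, 0.07], [0.627, -0.015, 0.074], [0.625, -0.01, 0.07], [0.625, -0.017, 0.071], [0.623, -0.01, 0.07], [0.622, -0.017, 0.073], [0.62, -0.01, 0.073], [0.62, -0.017, 0.075], [0.617, -0.01, 0.075], [0.618, -0.017, 0.07], [0.615, -0.01, 0.073], [0.615, -0.017, 0.074], [0.612, -0.01, 0.073], [0.613, -0.017, 0.07], [0.61, -0.01, 0.073], [0.61, -0.017, 0.069], [0.607, -0.01, 0.075], [0.609, -0.017, 0.061], [0.605, -0.01, 0.07], [0.602, -0.005, 0.075], [0.602, -0.012, 0.075], [0.6, -0.007, 0.073], [0.6, -0.015, 0.072], [0.598, -0.012, 0.065]]
stub 71 [ 0.6128 -0.0107] [0.013  0.0299] 87.64
0.91 2003
bar side 235 [ 0.7074 -0.0215] [0.0159 0.0884] 83.36
```

```bash
python3 -m jog '[[1,0,0,-0.02,0,0,0],[1,0,0,-0.05,0,0,0],[1,0,0,-0.05,0,0,10],[1,0.03,-0.02,-0.05,0,0,10]]'; python3 -c "
from h import *
log()"
```

```text
time_s: 2.3
position: [0.1834, -0.5788, 0.2841]
tcp_rot: [[0.997, 0.081, -0.0], [0.081, -0.997, -0.003], [-0.0, 0.003, -1.0]]
force: [0.3, -1.2, -0.0]
opening: 0.998
grasp_force: 0.0
```

```bash
python3 - <<'E'
from h import *
to([0.48,-0.05,0.28],pose(-6))
E
```

```text
t 2.3 shift [ 0.3386 -0.5029  0.0024] turn [1.700e-01 1.000e-02 1.066e+01]
```

```bash
python3 -m jog '[[1,0.17,-0.25,-0.03,0,0,5],[1,0.17,-0.25,-0.03,0,0,5],[1,0.17,-0.25,-0.03,0,0,5],[1,0.17,-0.25,-0.03,0,0,5],[1,0.17,-0.25,-0.03,0,0,5]]' >/dev/null; python3 -c "
from h import *
log()"; python3 -m jog '[[1,0.16,-0.24,0.02,0,0,5],[1,0.16,-0.24,0.02,0,0,5],[1,0.16,-0.24,0.02,0,0,5],[1,0.16,-0.24,0.02,0,0,5],[1,0.16,-0.24,0.02,0,0,5]]'; python3 -c "
from h import *
log()"; python3 -m jog '[[1,0,0,0.02,0,10,0],[1,0,0,0.02,0,20,0]]'; python3 - <<'E'
from h import *
s=log(); print(s['joint_positions'])
L=[json.loads(l) for l in open('log.jsonl')]
Q=np.radians([l[0] for l in L]);X=np.array([l[1] for l in L])
# position = Rz(q1)[a + L1 sin q2 + L2 s23 + e c23 + d*tz..., off], use the known tool z and TCP
A=[];b=[]
for q,x,l in zip(Q,X,L):
    c,s_=np.cos(q[0]),np.sin(q[0]); R=np.array([[c,s_],[-s_,c]]); p=R@x[:2]; tz=np.array(l[2])[:,2]; t=R@tz[:2]
    s2,c2,s23,c23=np.sin(q[1]),np.cos(q[1]),np.sin(q[1]+q[2]),np.cos(q[1]+q[2])
    A+= [[1,0,0,s2,s23,c23,t[0]],[0,1,0,0,0,0,t[1]],[0,0,1,c2,c23,-s23,tz[2]]]; b+=[p[0],p[1],x[2]]
k,res,rk,sv=np.linalg.lstsq(np.array(A),np.array(b),rcond=None)
print(rk,sv[-1],np.round(k,4),np.abs(np.array(A)@k-b).max())
E
```

```text
time_s: 3.55
position: [0.4941, -0.0712, 0.2936]
tcp_rot: [[0.996, -0.087, 0.001], [-0.087, -0.996, 0.0], [0.001, -0.0, -1.0]]
force: [0.4, 0.1, 0.8]
opening: 0.997
grasp_force: 0.0
time_s: 3.8
position: [0.4931, -0.0726, 0.2728]
tcp_rot: [[0.935, -0.087, 0.344], [-0.082, -0.996, -0.03], [0.345, 0.0, -0.939]]
force: [-0.2, 1.3, 0.0]
opening: 1.0
grasp_force: 0.0
[-25.47350678  10.57820694 111.15060601  10.87090146  39.76030292
  62.27674105]
7 0.05252476340362366 [0.     0.111  0.2742 0.588  0.3917 0.1141 0.2945] 5.551115123125783e-16
```

```bash
cat > ik.py <<'E'
from h import *
LO=np.array([-176.69,-43.24,12.49,-82,0,-163.58]);HI=np.array([176.69,126.21,139.97,262,151.66,163.58])
off,h0,L1,L2,e,d=0.111,0.2742,0.588,0.3917,0.1141,0.2945
def Rq(q): return (Ro.from_euler('z',q[0],degrees=True)*Ro.from_euler('y',q[1]+q[2],degrees=True)*Ro.from_euler('z',q[3],degrees=True)*Ro.from_euler('y',q[4],degrees=True)*Ro.from_euler('z',q[5],degrees=True)).as_matrix()
l=json.loads(open('log.jsonl').readlines()[0]); C=np.round(Rq(l[0]).T@np.array(l[2]),1)
def ik(p,R):
    w=np.array(p)-d*R[:,2]; r=np.hypot(w[0],w[1])
    if r<off: return None
    q1=np.arctan2(w[1],w[0])-np.arcsin(off/r); u=np.sqrt(r*r-off*off); v=w[2]-h0
    D=np.hypot(u,v); L=np.hypot(L2,e); c=(D*D-L1*L1-L*L)/(2*L1*L)
    if abs(c)>1: return None
    g=np.arccos(c); q2=np.arctan2(u,v)-np.arctan2(L*np.sin(g),L1+L*np.cos(g)); q3=g-np.arctan2(e,L2)
    q=np.degrees([q1,q2,q3,0,0,0])
    M=Rq(q).T@R@np.linalg.inv(C); a=Ro.from_matrix(M).as_euler('ZYZ',degrees=True)
    best=None
    for k in range(-1,2):
        for m in range(-1,2):
            z=q.copy(); z[3:]=[a[0]+360*k,a[1],a[2]+360*m]
            mg=min(np.min(z-LO),np.min(HI-z))
            if best is None or mg>best[1]: best=(np.round(z,1),round(mg,1))
    return best
E
python3 - <<'E'
from ik import *
print(C)
for l in open('log.jsonl'):
    q,p,R=json.loads(l); b=ik(p,np.array(R)); print(np.round(q,1),b)
def T(n,g,R,back=0): 
    R=np.array(R); p=np.array(g)+(0.008-back)*R[:,2]; print(n,np.round(p,4),ik(p,R))
for t in(35,45,55):
    R=pose(-6,t); dv=np.array([np.cos(np.radians(6)),-np.sin(np.radians(6)),0])
    g=np.array([.615,-.012,.064])
    T(('pre',t),g,R,.09);T('grasp',g,R)
    for s in(.1,.14,.17):T(s,g-s*dv,R)
# regrasp, any tool yaw -6 or 174
for x in(.50,.52,.54): T('re',[x,0,.064],pose(-6)),T('re180',[x,0,.064],pose(174))
# pour over box: mouth dir, tool roll
bc=np.array([.425,.353])
for f in(0,180):
  for yaw in(-6.35,83.65,173.65,-96.35):
   for th in(0,45,55):
    a=np.radians(yaw); Rt=Ro.from_euler('z',yaw,degrees=True)*Ro.from_euler('x',-th,degrees=True)
    R=Rt.as_matrix()@Ro.from_euler('z',f,degrees=True).as_matrix()@np.diag([1.,-1,-1])
    md=np.array([-np.sin(a),np.cos(a)]); m=np.r_[bc-.03*md,.07]
    g=m+Rt.apply([0,-.055,.061]); T((f,yaw,th),g,R)
for yaw in(-21,69): T(('slab',yaw),[.49,-.332,.089],pose(yaw)),T(('slab180',yaw),[.49,-.332,.089],pose(yaw+180))
E
```

```text
[[ 0. -1. -0.]
 [ 1.  0.  0.]
 [-0. -0.  1.]]
[-85.3  30.2  82.1  -0.   67.7 -10.2] (array([-85.3,  30.2,  82.1,  -0. ,  67.7, -10.2]), np.float64(57.9))
[-82.9  25.8  81.5  -0.   72.6   2.4] (array([-82.9,  25.8,  81.5,  -0. ,  72.6,   2.4]), np.float64(58.5))
[-82.9  25.8  81.5  -0.   72.6   2.4] (array([-82.9,  25.8,  81.5,  -0. ,  72.6,   2.4]), np.float64(58.5))
[-57.2  11.2  99.1   0.   69.7  32.9] (array([-57.2,  11.2,  99. ,   0. ,  69.7,  32.9]), np.float64(40.9))
[-21.1  16.3  95.4   0.   68.3  73.9] (array([-21.1,  16.3,  95.4,   0. ,  68.3,  73.9]), np.float64(44.6))
[-25.5  10.6 111.2  10.9  39.8  62.3] (array([-25.5,  10.6, 111.1,  10.9,  39.8,  62.3]), np.float64(28.8))
('pre', 35) [ 0.5682 -0.0071  0.1312] (array([-14.6,  31.9, 121.4, 148.2,   9.4, -65.6]), np.float64(9.4))
grasp [ 0.6196 -0.0125  0.0574] (array([-13.6,  42.9, 115.6, 161.7,  13.9, -78.4]), np.float64(13.9))
0.1 [ 0.5201 -0.002   0.0574] (array([-15.8,  43.5, 130.2, 168.3,  28.8, -87.8]), np.float64(9.8))
0.14 [0.4803 0.0022 0.0574] (array([-17.1,  45.5, 136.4, 169.3,  36.8, -90.6]), np.float64(3.6))
0
[... 4057 characters left out ...]
106.1,   0. ,  43.4,  40.2]), np.float64(33.9))
(180, -96.35, 45) [0.3938 0.3565 0.1464] (array([19.7, 46.7, 79.3, 18.2, 95.6, 20.9]), np.float64(56.0))
(180, -96.35, 55) [0.407  0.355  0.1455] (array([ 18.1,  52.2,  73.4,  20.6, 105.9,  20.5]), np.float64(45.8))
('slab', -21) [ 0.49  -0.332  0.081] (array([-44.9,  39.6,  93.7,   0. ,  46.7,  66.1]), np.float64(46.2))
('slab180', -21) [ 0.49  -0.332  0.081] (array([ -44.9,   39.6,   93.7,    0. ,   46.7, -113.9]), np.float64(46.2))
('slab', 69) [ 0.49  -0.332  0.081] (array([-44.9,  39.6,  93.7,  -0. ,  46.7, -23.9]), np.float64(46.2))
('slab180', 69) [ 0.49  -0.332  0.081] (array([-44.9,  39.6,  93.7,   0. ,  46.7, 156.1]), np.float64(7.5))
```

```bash
python3 - <<'E'
from ik import *
R=pose(-6,35); g=np.array([.611,-.0115,.062]); dv=np.array([.9945,-.1045,0])
for s,b in((0,.09),(0,.04),(0,0),(.05,0),(.1,0),(.14,0)): print(s,b,ik(g-s*dv+(.008-b)*R[:,2],R))
to(g+(.008-.09)*R[:,2],R)
E
```

```text
0 0.09 (array([-14.7,  32. , 122. , 150.4,  10.1, -67.9]), np.float64(10.1))
0 0.04 (array([-14.1,  38.4, 119.1, 159.1,  13. , -76.2]), np.float64(13.0))
0 0 (array([-13.6,  43.1, 116.2, 162.5,  14.7, -79.3]), np.float64(14.7))
0.05 0 (array([-14.6,  43. , 123.4, 166.5,  21.6, -84.5]), np.float64(16.6))
0.1 0 (array([-15.9,  44. , 130.8, 168.6,  29.9, -88.2]), np.float64(9.2))
0.14 0 (array([-17.3,  46.2, 137. , 169.5,  38.1, -91. ]), np.float64(2.9))
t 3.8 shift [ 0.0115 -0.072   0.1573] turn [-0.46 14.8   0.91]
```

```bash
python3 -m jog '[[1,0.01,-0.072,0.05,0,7,1],[1,0.012,-0.072,0.1,-0.5,12,1],[1,0.0115,-0.072,0.157,-0.5,15,1],[1,0.0115,-0.072,0.157,-0.5,15,1],[1,0.0115,-0.072,0.157,-0.5,15,1],[1,0.0115,-0.072,0.157,-0.5,15,1],[1,0.0115,-0.072,0.157,-0.5,15,1],[1,0.0115,-0.072,0.157,-0.5,15,1],[1,0.0115,-0.072,0.157,-0.5,15,1],[1,0.0115,-0.072,0.157,-0.5,15,1],[1,0.0115,-0.072,0.157,-0.5,15,1],[1,0.0115,-0.072,0.157,-0.5,15,1],[1,0.0115,-0.072,0.157,-0.5,15,1],[1,0.0115,-0.072,0.157,-0.5,15,1]]'; python3 - <<'E'
from ik import *
s=log(); print(np.round(s['joint_positions'],1))
R=pose(-6,35); g=np.array([.611,-.0115,.062])
to(g+(.008-.09)*R[:,2],R); to(g+.008*R[:,2],R)
im,_=viewer.capture("wrist"); cv2.imwrite('pics/w1.png',im)
E
```

```text
time_s: 5.55
position: [0.5639, -0.0078, 0.1304]
tcp_rot: [[0.814, -0.108, 0.571], [-0.089, -0.994, -0.062], [0.574, -0.0, -0.819]]
force: [0.2, -0.3, 0.5]
opening: 1.001
grasp_force: 0.0
[-14.8  31.9 122.1 150.5  10.  -67.8]
t 5.55 shift [-0.0005 -0.0012  0.0011] turn [ 0.12 -0.05 -0.19]
t 5.55 shift [-0.0006 -0.0014  0.0911] turn [ 0.12 -0.05 -0.19]
```

View pics/w1.png

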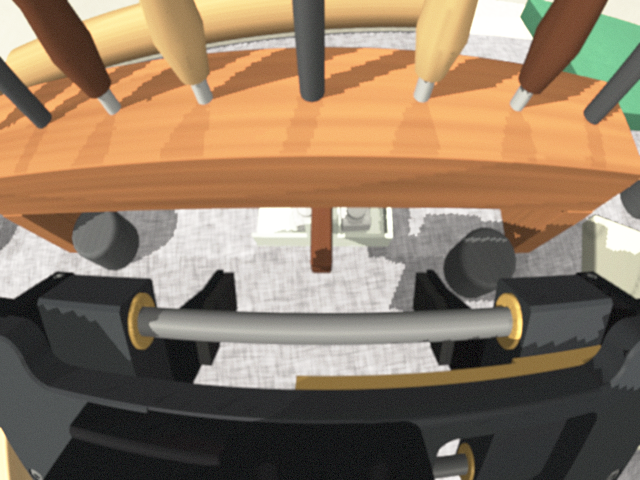

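The wrist view shows the bar stub (col 320, rows 205–270) centred between the fingers (cols 225 and 425), and the beam is clear above. I'll approach and grip.

```bash
python3 -m jog '[[1,0,-0.001,0.04,0,0,0],[1,0,-0.001,0.07,0,0,0],[1,0,-0.001,0.091,0,0,0],[1,0,-0.001,0.091,0,0,0],[0,0,-0.001,0.091,0,0,0],[0,0,-0.001,0.091,0,0,0],[0,0,-0.001,0.091,0,0,0],[0,0,-0.001,0.091,0,0,0],[0,0,-0.001,0.091,0,0,0],[0,0,-0.001,0.091,0,0,0]]'; python3 - <<'E'
from ik import *
R=pose(-6,35); g=np.array([.611,-.0115,.062]);dv=np.array([.9945,-.1045,0])
to(g-.14*dv+.008*R[:,2],R)
E
```

```text
time_s: 6.85
position: [0.6157, -0.0124, 0.0555]
tcp_rot: [[0.814, -0.109, 0.57], [-0.089, -0.994, -0.062], [0.574, -0.0, -0.819]]
force: [0.0, -0.0, 0.9]
opening: 0.403
grasp_force: 0.0
t 6.85 shift [-0.1148  0.0002 -0.0804] turn [ 0.12 -0.   -0.2 ]
```

Fingers are still closing; I'll continue to hold, then pull.

```bash
python3 -m jog '[[0,0,0,0,0,0,0],[0,0,0,0,0,0,0],[0,0,0,0,0,0,0],[0,0,0,0,0,0,0]]'; python3 -m jog '[[0,-0.004,0,-0.003,0,0,0],[0,-0.012,0,-0.0085,0,0,0],[0,-0.02,0,-0.014,0,0,0],[0,-0.028,0,-0.0195,0,0,0]]'
```

```text
time_s: 7.35
position: [0.6156, -0.0123, 0.0553]
tcp_rot: [[0.814, -0.108, 0.57], [-0.089, -0.994, -0.062], [0.573, -0.0, -0.819]]
force: [-0.2, 0.4, -0.6]
opening: 0.159
grasp_force: 30.0
time_s: 7.85
position: [0.581, -0.0087, 0.0554]
tcp_rot: [[0.814, -0.109, 0.57], [-0.089, -0.994, -0.062], [0.574, -0.0, -0.819]]
force: [1.8, 0.4, -4.1]
opening: 0.157
grasp_force: 30.0
```

```bash
python3 -m jog '[[0,-0.008,0,-0.0055,0,0,0],[0,-0.018,0,-0.0125,0,0,0],[0,-0.028,0,-0.0195,0,0,0],[0,-0.038,0,-0.0265,0,0,0],[0,-0.048,0,-0.0335,0,0,0],[0,-0.058,0,-0.0405,0,0,0],[0,-0.068,0,-0.0475,0,0,0],[0,-0.076,0,-0.053,0,0,0],[0,-0.082,0,-0.0575,0,0,0],[0,-0.086,0,-0.06,0,0,0],[0,-0.086,0,-0.06,0,0,0],[0,-0.086,0,-0.06,0,0,0]]'; python3 - <<'E'
from ik import *
s=log(); print(np.round(s['joint_positions'],1))
P,ok,im=cloud("side"); print([(np.round(q['xyz'],3),q['p']) for t in("tray","tray_bar","tray_bar_end") for q in models.tip_of("side",t)])
o=models.outline_of("side","tray")[0]; b=o['mask']&ok&(P[...,2]>.064)&(P[...,2]<.09); print(o['p'],b.sum(),cv2.minAreaRect(P[b][:,:2].astype(np.float32)))
cv2.imwrite('pics/s2.png',im)
E
```

```text
time_s: 9.35
position: [0.4771, 0.0027, 0.0553]
tcp_rot: [[0.815, -0.109, 0.57], [-0.089, -0.994, -0.062], [0.573, -0.0, -0.819]]
force: [-1.2, -0.0, 2.0]
opening: 0.153
grasp_force: 30.0
[-17.1  46.1 136.9 169.9  37.9 -90.9]
[(array([ 0.549, -0.005,  0.06 ]), 0.5)]
0.62 35 ((0.4972408711910248, -0.000445803627371788), (0.007885072380304337, 0.07967536896467209), 85.01537322998047)
```

View pics/s2.png

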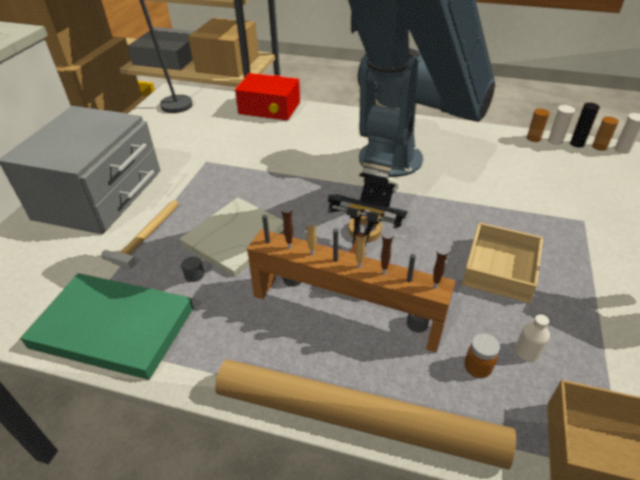

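```bash
python3 -m jog '[[0.6,0,0,0,0,0,0],[0.6,0,0,0,0,0,0],[0.6,0,0,0,0,0,0],[0.6,0,0,0,0,0,0]]'; python3 - <<'E'
from ik import *
R=pose(-6,35);s=log();p=np.array(s['position'])
for dz in(0,.03,.06,.1,.13): print(ik(p+[0,0,dz],np.array(s['tcp_rot'])))
to(p+[0,0,.13],np.array(s['tcp_rot']))
for t in(30,20,10,0): print(t,ik([.53,-.004,.2],pose(-6,t)))
E
```

```text
time_s: 10.1
position: [0.4776, 0.0027, 0.055]
tcp_rot: [[0.814, -0.108, 0.57], [-0.089, -0.994, -0.062], [0.574, -0.0, -0.819]]
force: [1.0, 0.2, -0.5]
opening: 0.524
grasp_force: 0.0
(array([-17.1,  46.1, 136.8, 169.8,  37.9, -90.9]), np.float64(3.2))
(array([-17.1,  40. , 136.2, 168. ,  31.3, -88.6]), np.float64(3.7))
(array([-17.1,  33.9, 135.2, 164.7,  24.3, -85. ]), np.float64(4.8))
(array([-17.1,  25.9, 133.2, 155.2,  15. , -74.9]), np.float64(6.7))
(array([-17.1,  20.4, 131.3, 135. ,   8.8, -54.2]), np.float64(8.6))
t 10.1 shift [ 0.0746 -0.     -0.1065] turn [0. 0. 0.]
30 (array([-15.1,  19.9, 119.7,  23. ,  11.7,  59.5]), np.float64(11.7))
20 (array([-14.1,  20.3, 112.3,   5.9,  27.8,  77.1]), np.float64(27.7))
10 (array([-13.2,  22.3, 104.9,   1.8,  42.8,  81.5]), np.float64(35.0))
0 (array([-12.5,  25.5,  97.7,   0. ,  56.7,  83.5]), np.float64(42.2))
```

```bash
python3 -m jog '[[0.6,0.02,0,-0.029,0,0,0],[0.6,0.045,0,-0.064,0,0,0],[0.6,0.0746,0,-0.1065,0,0,0],[0.6,0.0746,0,-0.1065,0,0,0]]'; python3 - <<'E'
from ik import *
to([.55,-.0055,.22],pose(-6))
E
```

```text
time_s: 10.6
position: [0.4775, 0.0024, 0.1868]
tcp_rot: [[0.813, -0.109, 0.572], [-0.088, -0.994, -0.063], [0.575, 0.001, -0.818]]
force: [-0.2, 0.4, -0.5]
opening: 0.599
grasp_force: 0.0
t 10.6 shift [0.0788 0.     0.0148] turn [  0.14 -35.11  -0.21]
```

```bash
python3 -m jog '[[1,0.0788,0,0.0148,0,-35,0],[1,0.0788,0,0.0148,0,-35,0],[1,0.0788,0,0.0148,0,-35,0],[1,0.0788,0,0.0148,0,-35,0],[1,0.0788,0,0.0148,0,-35,0],[1,0.0788,0,0.0148,0,-35,0],[1,0.0788,0,0.0148,0,-35,0],[1,0.0788,0,0.0148,0,-35,0],[1,0.0788,0,0.0148,0,-35,0],[1,0.0788,0,0.0148,0,-35,0],[1,0.0788,0,0.0148,0,-35,0],[1,0.0788,0,0.0148,0,-35,0],[1,0.0788,0,0.0148,0,-35,0],[1,0.0788,0,0.0148,0,-35,0]]'; python3 - <<'E'
from ik import *
im,_=viewer.capture("wrist"); cv2.imwrite('pics/w2.png',im)
for t in("tray","tray_bar","tray_bar_end","tray_mouth"): print(t,[(np.round(q['xyz'],3).tolist(),round(q['p'],2)) for q in models.tip_of("wrist",t)[:2]])
P,ok,im=cloud("side")
for t in("tray","tray_bar","tray_bar_end","tray_mouth"): print(t,[(np.round(q['xyz'],3).tolist(),round(q['p'],2)) for q in models.tip_of("side",t)[:2]])
P,ok,im=cloud("top")
for t in("tray","tray_bar","tray_bar_end","tray_mouth"): print(t,[(np.round(q['xyz'],3).tolist(),round(q['p'],2)) for q in models.tip_of("top",t)[:2]])
E
```

```text
time_s: 12.35
position: [0.5496, -0.0054, 0.2183]
tcp_rot: [[0.994, -0.109, -0.0], [-0.109, -0.994, 0.0], [-0.0, -0.0, -1.0]]
force: [0.1, -0.6, 0.2]
opening: 1.0
grasp_force: 0.0
tray [([0.547, -0.003, -0.004], 0.87)]
tray_bar [([0.554, -0.006, 0.063], 0.87), ([0.457, 0.001, 0.062], 0.39)]
tray_bar_end [([0.458, 0.004, 0.061], 0.77)]
tray_mouth []
tray []
tray_bar [([0.548, -0.008, 0.062], 0.43)]
tray_bar_end [([0.456, 0.005, 0.064], 0.69), ([0.533, -0.566, -0.001], 0.28)]
tray_mouth [([0.485, -0.328, -0.003], 0.7)]
tray [([0.555, -0.007, -0.004], 0.91), ([0.594, -0.136, 0.001], 0.47)]
tray_bar [([0.454, 0.007, 0.062], 0.72), ([0.55, -0.002, 0.061], 0.66)]
tray_bar_end [([0.457, 0.003, 0.062], 0.74)]
tray_mouth [([0.558, 0.051, 0.001], 0.78)]
```

View pics/w2.png

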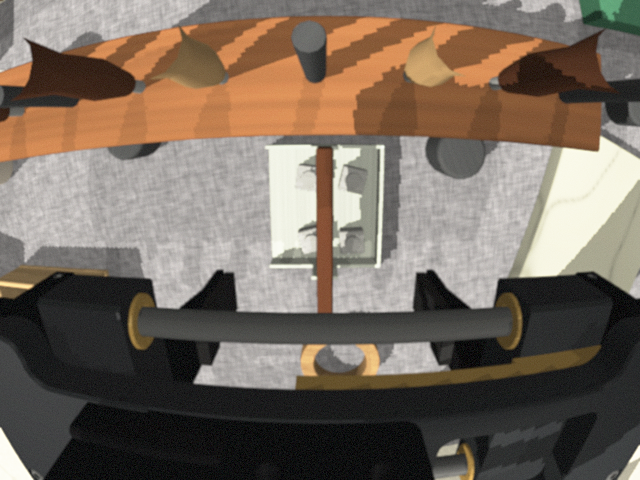

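Four dies are on the tray (two rows beside the bar at cols 300–360), and the bar runs along col 325, centred between the fingers. Next I'll descend on the bar's middle and grip.

```bash
python3 -m jog '[[1,0.002,0,0.05,0,0,0],[0.6,0.002,0,0.1,0,0,0],[0.6,0.002,0,0.135,0,0,0],[0.6,0.002,0,0.155,0,0,0],[0.6,0.002,0,0.1603,0,0,0],[0,0.002,0,0.1603,0,0,0],[0,0.002,0,0.1603,0,0,0],[0,0.002,0,0.1603,0,0,0],[0,0.002,0,0.1603,0,0,0],[0,0.002,0,0.1603,0,0,0],[0,0.002,0,0.1603,0,0,0],[0,0.002,0,0.1603,0,0,0],[0,0.002,0,0.1603,0,0,0],[0,0.002,0,0.1603,0,0,0]]'
```

```text
time_s: 14.85
position: [0.5523, -0.0055, 0.0583]
tcp_rot: [[0.994, -0.108, 0.001], [-0.108, -0.994, 0.0], [0.001, -0.0, -1.0]]
force: [-0.4, 1.0, 6.1]
opening: 0.159
grasp_force: 30.0
```

```bash
cat > pour.py <<'E'
from ik import *
import sys
def tcp(th,M,yaw=-6.25,c=(0,-.055,.055)):
    Rt=Ro.from_euler('z',yaw,degrees=True)*Ro.from_euler('x',-th,degrees=True)
    return np.array(M)+Rt.apply(c), Rt.as_matrix()@np.diag([1.,-1,-1])
bc=np.array([.425,.353,0]); by=np.array([.1106,.9939,0])
E
python3 - <<'E'
from pour import *
s=log(); print(s['force'])
M=bc-.035*by+[0,0,.072]
p,R=tcp(0,M+[0,0,.04]); print(p,ik(p,R)); to(p,R)
for th in(15,30,45,55): print(th,ik(*tcp(th,M)))
R0=np.array(tcp(0,M)[1])
E
python3 -m jog '[[0,0,0,-0.005,0,0,0],[0,0,0,-0.02,0,0,0],[0,0,0,-0.04,0,0,0],[0,0,0,-0.065,0,0,0],[0,0,0,-0.085,0,0,0],[0,0,0,-0.09,0,0,0],[0,0,0,-0.09,0,0,0]]'
```

```text
[-0.38687878  1.00020779  6.09124178]
[0.41514132 0.2635404  0.167     ] (array([ 19.4,  25.8, 104.8,  -0. ,  49.3, 115.6]), np.float64(35.1))
t 14.85 shift [-0.1655 -0.2526 -0.1087] turn [-0.02 -0.03  0.02]
15 (array([ 28.3,  33.1,  97.8, -14.5,  58.6, 133.2]), np.float64(30.4))
30 (array([ 35.3,  39. ,  88.4, -22.8,  74.8, 142. ]), np.float64(21.6))
45 (array([ 40.5,  46.5,  79.1, -29. ,  90.4, 146.2]), np.float64(17.4))
55 (array([ 43.1,  52. ,  73.1, -32.9, 100.3, 147.2]), np.float64(16.4))
time_s: 15.72
position: [0.5517, -0.0054, 0.1479]
tcp_rot: [[0.994, -0.109, -0.0], [-0.109, -0.994, 0.0], [-0.0, -0.0, -1.0]]
force: [-0.2, -0.1, -7.0]
opening: 0.159
grasp_force: 30.0
```

```bash
python3 -m jog '[[0,-0.006,-0.008,-0.003,0,0,0],[0,-0.016,-0.025,-0.006,0,0,0],[0,-0.031,-0.048,-0.01,0,0,0],[0,-0.05,-0.076,-0.014,0,0,0],[0,-0.069,-0.105,-0.019,0,0,0],[0,-0.088,-0.135,-0.019,0,0,0],[0,-0.107,-0.163,-0.019,0,0,0],[0,-0.125,-0.191,-0.019,0,0,0],[0,-0.141,-0.215,-0.019,0,0,0],[0,-0.153,-0.234,-0.019,0,0,0],[0,-0.161,-0.246,-0.019,0,0,0],[0,-0.1655,-0.2526,-0.019,0,0,0],[0,-0.1655,-0.2526,-0.019,0,0,0],[0,-0.1655,-0.2526,-0.019,0,0,0]]'; python3 - <<'E'
from pour import *
P,ok,im=cloud("side"); cv2.imwrite('pics/s3.png',im[150:400,330:630].repeat(2,0).repeat(2,1))
for t in("tray","tray_bar_end","tray_mouth","tray_bar","die0"): print(t,[(np.round(q['xyz'],3).tolist(),round(q['p'],2)) for q in models.tip_of("side",t)[:4]])
P,ok,im=cloud("top")
for t in("tray","tray_bar_end","tray_mouth","tray_bar"): print(t,[(np.round(q['xyz'],3).tolist(),round(q['p'],2)) for q in models.tip_of("top",t)[:2]])
E
```

```text
time_s: 17.48
position: [0.4154, 0.2631, 0.167]
tcp_rot: [[0.994, -0.109, 0.0], [-0.109, -0.994, 0.0], [0.0, -0.0, -1.0]]
force: [-0.6, 0.1, -7.4]
opening: 0.157
grasp_force: 30.0
tray [([0.413, 0.265, 0.11], 0.79), ([0.323, 0.274, 0.169], 0.55), ([0.536, -0.565, -0.003], 0.33)]
tray_bar_end [([0.321, 0.27, 0.166], 0.83), ([0.535, -0.564, -0.0], 0.64), ([0.645, -0.381, -0.002], 0.61), ([0.594, -0.137, -0.002], 0.27)]
tray_mouth [([0.42, 0.32, 0.111], 0.76), ([0.438, 0.233, 0.111], 0.34)]
tray_bar [([0.409, 0.262, 0.171], 0.78), ([0.486, -0.326, -0.002], 0.3)]
die0 [([0.438, 0.233, 0.107], 0.62), ([0.412, 0.262, 0.168], 0.57), ([0.378, 0.24, 0.11], 0.54), ([0.446, 0.272, 0.11], 0.53)]
tray [([0.416, 0.261, 0.106], 0.89)]
tray_bar_end [([0.317, 0.271, 0.173], 0.62), ([0.44, 0.233, 0.114], 0.28)]
tray_mouth [([0.374, -0.004, -0.002], 0.36)]
tray_bar [([0.414, 0.264, 0.169], 0.64)]
```

View pics/s3.png

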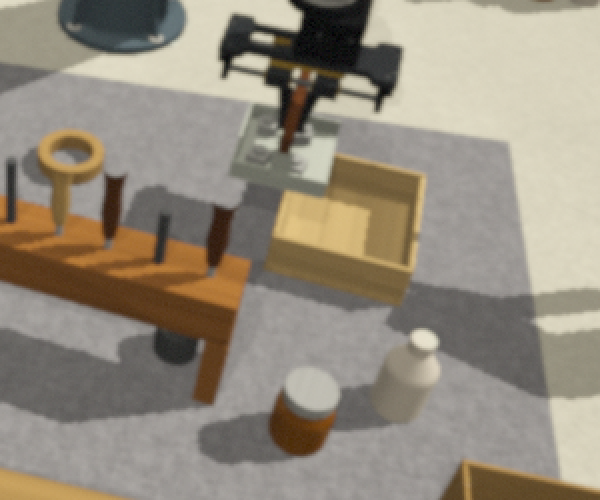

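```bash
python3 -m jog '[[0,0,0,0.01,0,0,0],[0,0,-0.005,0.015,-5,0,0],[0,0,-0.0104,0.021,-10,0,0],[0,0,-0.016,0.025,-15,0,0],[0,0,-0.0221,0.0245,-20,0,0],[0,0,-0.0252,0.023,-22.5,0,0],[0,0,-0.0284,0.022,-25,0,0],[0,0,-0.0316,0.021,-27.5,0,0],[0,0,-0.0349,0.02,-30,0,0],[0,0,-0.0349,0.02,-30,0,0],[0,0,-0.0349,0.02,-30,0,0]]'; python3 - <<'E'
from pour import *
for cam in("side","top"):
    P,ok,im=cloud(cam)
    print(cam,[(np.round(q['xyz'],3).tolist(),round(q['p'],2)) for t in("die0","tray_mouth") for q in models.tip_of(cam,t)[:6]])
E
```

```text
time_s: 19.4
position: [0.4186, 0.2983, 0.1464]
tcp_rot: [[0.994, -0.094, -0.055], [-0.109, -0.862, -0.496], [-0.001, 0.499, -0.867]]
force: [-0.1, -0.6, -6.7]
opening: 0.155
grasp_force: 30.0
side [([0.446, 0.301, 0.075], 0.63), ([0.389, 0.305, 0.079], 0.53), ([0.441, 0.269, 0.098], 0.48), ([0.38, 0.273, 0.102], 0.42), ([0.419, 0.32, 0.07], 0.86)]
top [([0.645, -0.377, -0.002], 0.75), ([0.444, 0.29, 0.09], 0.64), ([0.384, 0.297, 0.088], 0.45), ([0.418, 0.317, 0.072], 0.66)]
```

```bash
python3 -m jog '[[0,0,-0.002,-0.0018,-2,0,0],[0,0,-0.004,-0.0037,-4,0,0],[0,0,-0.006,-0.0054,-6,0,0],[0,0,-0.0082,-0.0071,-8,0,0],[0,0,-0.0104,-0.0087,-10,0,0],[0,0,-0.0104,-0.0087,-10,0,0],[0,0,-0.0104,-0.0087,-10,0,0],[0,0,-0.0104,-0.0087,-10,0,0]]'; python3 - <<'E'
from pour import *
for cam in("side","top"):
    P,ok,im=cloud(cam); cv2.imwrite(f'pics/{cam}4.png',(im[150:400,330:630] if cam=="side" else im[200:400,60:300]).repeat(2,0).repeat(2,1))
    print(cam,[(np.round(q['xyz'],3).tolist(),round(q['p'],2)) for t in("die0","tray_mouth") for q in models.tip_of(cam,t)[:6]])
E
```

```text
time_s: 20.7
position: [0.4202, 0.3113, 0.1496]
tcp_rot: [[0.994, -0.083, -0.07], [-0.109, -0.762, -0.639], [0.0, 0.643, -0.766]]
force: [0.5, 0.0, -3.2]
opening: 0.157
grasp_force: 30.0
side [([0.432, 0.314, 0.025], 0.58), ([0.388, 0.329, 0.019], 0.52), ([0.663, 0.417, -0.002], 0.45), ([0.42, 0.322, 0.072], 0.91)]
top [([0.39, 0.335, 0.018], 0.45), ([0.421, 0.318, 0.071], 0.86)]
```

View pics/side4.png

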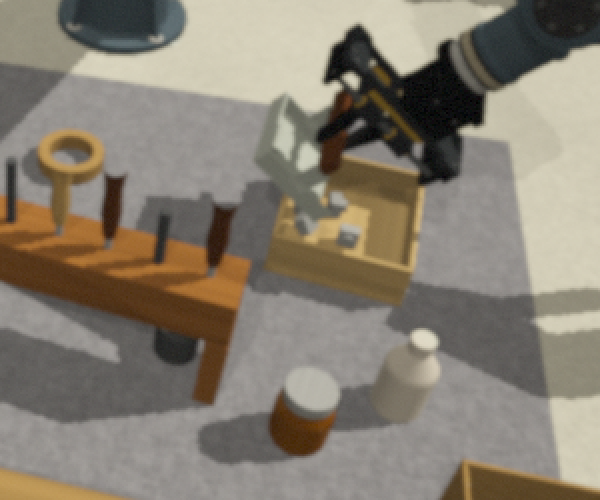

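```bash
python3 -m jog '[[0,0,-0.004,-0.0037,-4,0,0],[0,0,-0.0082,-0.0071,-8,0,0],[0,0,-0.004,-0.0037,-4,0,0],[0,0,-0.0082,-0.0071,-8,0,0],[0,0,-0.0082,-0.0071,-8,0,0],[0,0,0.005,-0.022,-8,0,0],[0,0,0.018,-0.038,-8,0,0],[0,0,0.03,-0.052,-8,0,0],[0,0,0.03,-0.052,-8,0,0]]'; python3 - <<'E'
from pour import *
for cam in("side","top"):
    P,ok,im=cloud(cam); cv2.imwrite(f'pics/{cam}5.png',(im[150:400,330:630] if cam=="side" else im[200:400,60:300]).repeat(2,0).repeat(2,1))
    print(cam,[(np.round(q['xyz'],3).tolist(),round(q['p'],2)) for t in("die0","tray_mouth") for q in models.tip_of(cam,t)[:6]])
print(bot.read_state()['force'])
E
```

```text
time_s: 22.12
position: [0.4222, 0.3225, 0.2111]
tcp_rot: [[0.994, -0.076, -0.078], [-0.109, -0.668, -0.736], [0.004, 0.74, -0.672]]
force: [-0.4, 0.7, -3.5]
opening: 0.159
grasp_force: 30.0
side [([0.431, 0.354, 0.016], 0.59), ([0.397, 0.302, 0.028], 0.56), ([0.435, 0.314, 0.024], 0.52), ([0.422, 0.324, 0.134], 0.44), ([0.388, 0.328, 0.02], 0.41), ([0.419, 0.323, 0.132], 0.68), ([0.536, -0.566, 0.002], 0.26)]
top [([0.433, 0.359, 0.021], 0.47), ([0.42, 0.319, 0.131], 0.81), ([0.536, -0.568, -0.001], 0.4)]
[ 0.5450487  -1.06151328 -3.14810772]
```

View pics/side5.png

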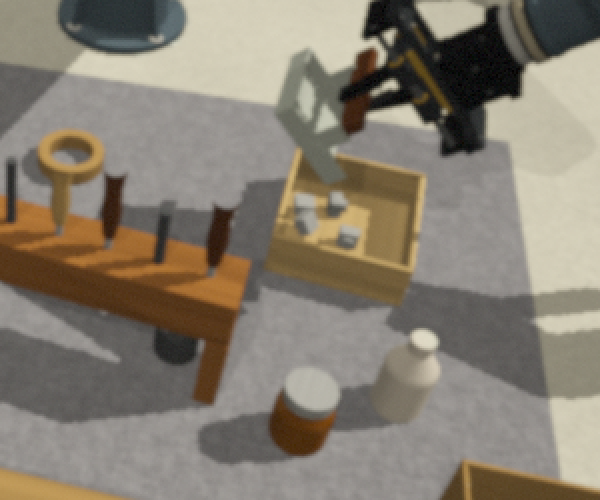

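All four dies lie in the box (crop px (305,203), (308,222), (338,203), (348,236)) and the tray is empty. Now I'll level it and carry it to the slab.

```bash
python3 - <<'E'
from pour import *
to([.42,.27,.23],pose(-6.25)); print(ik([.45,0,.2],pose(-14)),ik([.49,-.332,.2],pose(-21)))
E
```

```text
t 22.425 shift [0.0045 0.0509 0.0234] turn [48.04  0.06  0.05]
(array([-14.3,  19.9, 108.5,   0. ,  51.6,  89.7]), np.float64(31.5)) (array([-44.9,  30. ,  88.9,  -0. ,  61.1,  66.1]), np.float64(51.0))
```

```bash
python3 -m jog '[[0,0,0.01,0.004,8,0,0],[0,0,0.02,0.008,16,0,0],[0,0.002,0.03,0.013,26,0,0],[0,0.003,0.04,0.018,36,0,0],[0,0.0045,0.051,0.0234,48,0,0],[0,0.0045,0.051,0.0234,48,0,0],[0,0.0045,0.051,0.0234,48,0,0]]'; python3 - <<'E'
from pour import *
to([.49,-.332,.2],pose(-21))
E
```

```text
time_s: 23.3
position: [0.42, 0.2697, 0.2304]
tcp_rot: [[0.994, -0.109, -0.002], [-0.109, -0.994, -0.002], [-0.001, 0.002, -1.0]]
force: [0.3, 0.0, -3.2]
opening: 0.158
grasp_force: 30.0
t 23.3 shift [0.1353 0.5904 0.0313] turn [ 0.11  0.07 14.73]
```

```bash
python3 -m jog '[[0,0.003,0.015,0.001,0,0,0],[0,0.01,0.045,0.003,0,0,1],[0,0.02,0.085,0.005,0,0,2],[0,0.03,0.13,0.007,0,0,3],[0,0.04,0.175,0.01,0,0,4],[0,0.05,0.22,0.012,0,0,5.5],[0,0.06,0.265,0.014,0,0,7],[0,0.071,0.31,0.017,0,0,8],[0,0.081,0.355,0.019,0,0,9.5],[0,0.091,0.4,0.021,0,0,10.5],[0,0.102,0.445,0.024,0,0,11.5],[0,0.112,0.49,0.026,0,0,12.5],[0,0.122,0.53,0.028,0,0,13.5],[0,0.13,0.565,0.03,0,0,14.2],[0,0.134,0.583,0.031,0,0,14.7],[0,0.1353,0.5904,0.0313,0,0,14.7],[0,0.1353,0.5904,0.0313,0,0,14.7],[0,0.1353,0.5904,0.0313,0,0,14.7]]'; python3 - <<'E'
from pour import *
for cam in("side","top"):
    P,ok,im=cloud(cam)
    for t in("slab","tray","tray_bar","tray_bar_end","tray_mouth"): print(cam,t,[(np.round(q['xyz'],3).tolist(),round(q['p'],2)) for q in models.tip_of(cam,t)[:2]])
to([.49,-.332,.0835],pose(-21))
E
```

```text
time_s: 25.55
position: [0.4905, -0.3298, 0.1992]
tcp_rot: [[0.934, -0.356, -0.001], [-0.356, -0.934, 0.002], [-0.001, -0.001, -1.0]]
force: [-0.2, 0.1, -4.2]
opening: 0.159
grasp_force: 30.0
side slab [([0.487, -0.326, -0.003], 0.87), ([0.374, -0.007, -0.001], 0.65)]
side tray [([0.487, -0.325, 0.14], 0.62)]
side tray_bar [([0.487, -0.331, 0.202], 0.7)]
side tray_bar_end []
side tray_mouth [([0.507, -0.272, 0.143], 0.71), ([0.595, -0.136, -0.001], 0.36)]
top slab []
top tray [([0.492, -0.335, 0.138], 0.55)]
top tray_bar []
top tray_bar_end []
top tray_mouth [([0.509, -0.277, 0.146], 0.79)]
t 26.15 shift [-0.0004  0.0008  0.1157] turn [-0.02  0.01  0.07]
```

```bash
python3 -m jog '[[0,0,0.001,0.02,0,0,0],[0,0,0.001,0.05,0,0,0],[0,0,0.001,0.08,0,0,0],[0,0,0.001,0.098,0,0,0],[0,0,0.001,0.107,0,0,0],[0,0,0.001,0.112,0,0,0],[0,0,0.001,0.114,0,0,0],[0,0,0.001,0.115,0,0,0],[0,0,0.001,0.115,0,0,0]]'
```

```text
time_s: 27.28
position: [0.4906, -0.3325, 0.0847]
tcp_rot: [[0.934, -0.357, 0.001], [-0.357, -0.934, -0.0], [0.001, 0.0, -1.0]]
force: [-1.0, 0.5, -2.8]
opening: 0.157
grasp_force: 30.0
```

```bash
python3 -m jog '[[0,0,0,0.001,0,0,0],[0,0,0,0.002,0,0,0],[0,0,0,0.002,0,0,0]]'
```

```text
time_s: 27.65
position: [0.4906, -0.3325, 0.0834]
tcp_rot: [[0.934, -0.357, 0.001], [-0.357, -0.934, -0.0], [0.001, 0.0, -1.0]]
force: [-1.1, 2.0, 5.2]
opening: 0.159
grasp_force: 30.0
```

Contact (force +5 N). I'll release, rise straight up, and check.

```bash
python3 -m jog '[[0.6,0,0,0,0,0,0],[0.6,0,0,0,0,0,0],[0.6,0,0,0,0,0,0],[0.6,0,0,0,0,0,0],[0.6,0,0,0,0,0,0],[0.6,0,0,-0.02,0,0,0],[0.6,0,0,-0.06,0,0,0],[0.6,0,0,-0.12,0,0,0],[0.6,0,0,-0.16,0,0,0],[0.6,-0.06,0.06,-0.2,0,0,0],[0.6,-0.06,0.06,-0.2,0,0,0],[0.6,-0.06,0.06,-0.2,0,0,0],[0.6,-0.06,0.06,-0.2,0,0,0],[0.6,-0.06,0.06,-0.2,0,0,0]]'; python3 - <<'E'
from pour import *
for cam in("side","top"):
    P,ok,im=cloud(cam); cv2.imwrite(f'pics/{cam}6.png',im)
    for t in("tray","tray_bar","tray_bar_end","tray_mouth","die0"): print(cam,t,[(np.round(q['xyz'],3).tolist(),round(q['p'],2)) for q in models.tip_of(cam,t)[:4]])
E
```

```text
time_s: 29.4
position: [0.4134, -0.3662, 0.2813]
tcp_rot: [[0.934, -0.356, -0.001], [-0.356, -0.934, 0.002], [-0.001, -0.001, -1.0]]
force: [-0.4, -0.1, -0.2]
opening: 0.596
grasp_force: 0.0
side tray [([0.487, -0.331, 0.022], 0.58), ([0.432, 0.357, 0.017], 0.46), ([0.487, -0.331, 0.087], 0.21)]
side tray_bar [([0.488, -0.335, 0.087], 0.77), ([0.536, -0.566, -0.0], 0.39)]
side tray_bar_end [([0.403, -0.3, 0.086], 0.64)]
side tray_mouth [([0.51, -0.28, 0.025], 0.6), ([0.594, -0.137, -0.001], 0.53)]
side die0 [([0.432, 0.316, 0.025], 0.51), ([0.43, 0.357, 0.016], 0.47), ([0.389, 0.331, 0.02], 0.43), ([0.398, 0.303, 0.03], 0.4)]
top tray [([0.49, -0.333, 0.023], 0.85), ([0.435, 0.358, 0.021], 0.71)]
top tray_bar [([0.489, -0.332, 0.086], 0.81), ([0.488, -0.337, 0.024], 0.36)]
top tray_bar_end [([0.402, -0.298, 0.089], 0.72)]
top tray_mouth []
top die0 [([0.54, -0.569, -0.0], 0.68), ([0.434, 0.359, 0.02], 0.67), ([0.43, 0.316, 0.028], 0.63), ([0.389, 0.336, 0.018], 0.51)]
```

View pics/side6.png

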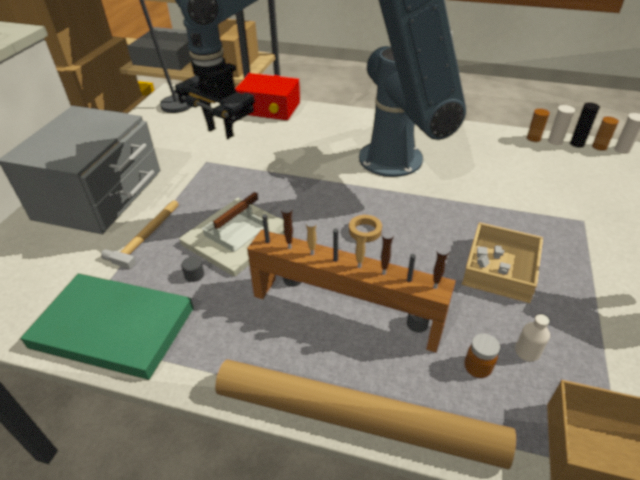

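The tray stands level in the middle of the slab (px (238,225)). The four dies are in the box (px (493,258)), the bystanders are where they were, and the gripper is clear.

```bash
python3 -c "
from rig import workorder
print(workorder.hand_in())"
```

```text
the job is handed in; nothing more can be done
None
```

The job is handed in at about 30 s of the 64 s: the last pictures show all four dies in the box, the empty tray level in the middle of the slab, the gripper clear and no bystander visibly moved; the hand-in returned no verdict.

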